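# Hold a branch saddle home on the pipe for marking

## Task

Dry-fit the large branch saddle (the one with the yellow plug) on the blue pipe clamped in the jig: set it astride the pipe, lengthwise along it, with the sprung centring pin in its bore, then press it down against the pin's spring until it sits squarely home on the pipe. Press with a firm hand but do not force it, and finish while still holding the saddle pressed down there, because I will mark round it and the pin lifts it off again if you let go. Leave the small saddle and the other things on the bench where they are.

Things in the scene. Friction and masses are not known exactly. Their poses are not given: they have to be found in the camera images.
- saddle: The large branch saddle for 63 mm pipe: blue plastic half-shell standing upright on its two bolt flanges, about 0.11 kg. 90 mm long (its x axis, which belongs along the pipe; half a turn makes no difference), 92 mm wide over the flanges (y). Origin: centre of the underside, z up; the shell's top is 28.5 mm above it. Its bore is 24.6 mm in diameter, 24 mm deep, open from below.
- saddle_socket (a point): Top centre of the saddle's upright round branch socket, 70.5 mm above the saddle's origin, with a yellow plug: 36 mm in diameter, bare for 42 mm down to the shell; the place to grip.
- saddle_seat (a point): Point of the saddle on its vertical axis, 23.5 mm above its origin: it coincides with branch_hole when the saddle sits home on the pipe.
- jig: Fixed jig: aluminium base plate 270 x 110 x 12 mm with two red pipe clamps, 95 mm either side of the middle, whose caps reach 112 mm above the bench. Origin: centre of the underside; its x axis runs along the pipe. A rod with a black knob comes out of the pipe's end on the -x side, up to 178 mm from the middle.
- pipe: Blue pipe 63 mm in diameter, 300 mm long, clamped level in the jig, its axis 75 mm above the bench. Origin: middle of its axis; x along the pipe.
- branch_hole (a point): Centre of the 33 mm branch hole at the pipe's top line, 106.5 mm above the bench; x along the pipe, z up. The sprung pin comes up through it.
- pin_tip (a point): Top of the sprung centring pin: 22 mm high brass nose, 22 mm in diameter for its lower 10 mm, tapering to 6 mm, on a 29 mm steel shoulder. Pin up, the tip is 30.5 mm and the shoulder 8.5 mm above branch_hole. The lower end of the saddle's bore comes to rest on the shoulder, which then carries the saddle 12 mm above home.
- pin (a joint): How far the centring pin is pressed down, m: 0 is up, 0.012 when the saddle is home on the pipe (the pipe is the stop). Its spring pushes up with about 5 N at 0, rising to about 10 N at 0.012.
- saddle_small: A smaller saddle of the same make for thinner pipe, red plug, 66 mm long, 69 mm wide, 52 mm high; not wanted, leave it. Origin: centre of the underside.
- tee: Blue pipe tee lying flat, 92 mm long, 39 mm thick, branch 46 mm to its +y. Leave it. Origin: underside, below the meeting of the axes.
- elbow: Blue 90 degree elbow lying flat, arms 46 mm along its x and y, 39 mm thick. Leave it.
- coupling: Blue coupling standing on end, 39 mm in diameter, 44 mm high. Leave it.
- adapter: Blue adapter with a steel thread, 62 mm in diameter, 48 mm high. Leave it.
- cutter: Red pipe shears lying flat, about 240 mm long, 18 mm thick, jaws to its +x. Leave it.
- pencil: Flat red carpenter's pencil, 175 mm long, 8 mm thick, point to its +x. Leave it.
Things that resemble listed ones, but are neither listed nor needed, are in the scene too. What is shaped like the saddle but brown or turquoise is not meant.

How it is judged:
By the outcome, as a careful person would: the job done as asked, in the order asked, and still so for the second after the job is handed in, while the arm keeps its last pose, push and grip.
It also fails if it takes over 45 s, if anything falls off the work surface, if the arm or the gripper's body presses on something with over 40 N, if the wrist force passes 120 N, or if a joint passes its speed limit or range.

## Robot

A 6-joint arm with a two-finger parallel gripper is mounted at the origin on the work surface. World frame = base frame: x ahead of the robot, y to its left, z up, the work surface at z = 0. Lengths are in mm, angles in degrees, forces in N, time in s.
With the tool pointing down it reaches from about 300 to 850 mm from the base axis. Payload 4.2 kg.
Tool frame: the origin (TCP) lies midway between the tips of the shut fingers; the grasp point (between the pads) lies 19 mm behind it; z points along the fingers, y is the line along which they close (so a half turn about z gives the same grasp; the last joint's range is limited). The gripper opens to 91 mm and grips with 3 to 60 N. Pads are 32 mm wide; open, the fingers measure 118 mm over their backs; the gripper's body (76 mm by 178 mm) begins 60 mm behind the grasp point.
Start: joints at [74.485, 18.312, 89.639, -0, 72.044, -1.146], TCP at [142.704, 557.027, 213.976] pointing down, gripper open.
Joint ranges: [-177.97, 177.97], [-48.28, 115.42], [12.27, 149.76], [-77.06, 257.06], [2.81, 150.46], [-146.56, 146.56]. Speed limits (degrees/s): [147.25, 147.25, 180, 180, 180, 180].

## Interface

Orientations are given as [roll, pitch, yaw] about the fixed x, y, z axes, in that order (R = Rz(yaw) Ry(pitch) Rx(roll)).
In Python, from workcell import state, grab_frame, camera_model, job_done gives the robot as it stands.
- The arm moves only by the shell command python3 -m pendant 'ROWS' [OPENING] [FORCE]. ROWS is a JSON object whose key "steps" holds a list of rows, 1 to 8 of them, each of 6 numbers: dx, dy, dz in shares of the most that a row can go, 1 being 50 mm, then a rotation vector rx, ry, rz in a scale on which 1.0 is 90 degrees; each row shifts and turns the commanded pose from where the row before left it, along the tool's axes as they then stand; what a row does not reach is not made up. A row lasts 1/10 s, in which the tool goes at most 50 mm and 8.59 degrees, less where a joint would pass 70% of its speed; a pose out of reach is approached as far as the arm can. OPENING is the finger opening in mm, set as the command begins (- or left out keeps the last). The fingers move at their own pace and stop on an object; FORCE is the grip in N (left out, the last holds). Time passes only in rows, so rows that do not move let the fingers close. It prints the time, the measured TCP pose, the force, the opening and the grip force at its end. Shift and turn numbers lie between -1 and 1, and a call with a number outside is refused. Input that does not fit is refused with a message, and nothing moves.
- state(): the state, without advancing time (a new reading comes with each control period).
- grab_frame(name): name is "scene" or "top" or "wrist"; returns the picture (400x640x3 uint8, blue, green, red); there is no depth.
- camera_model(name): a dict with "fx", "fy", "cx", "cy" (pixels), "D" ([k1, k2, p1, p2, k3] as OpenCV has them; the pictures are not rectified), "T" (4x4, takes a point from camera to world coordinates). Camera axes: x right, y up, looking along -z (the intrinsics and any distortion apply to the point x, -y, -z); pixel columns grow to the right and rows downward; lengths in mm; the calibration is good to about 2 mm. A picture is of the moment at which its call begins: read the wrist's pose just before it. camera_model takes no time and is no camera call; for the wrist camera it gives the pose at the moment of the call.
- job_done(): hands the job in; it is judged then, once.
The state is a dict: "time_s": time; "qpos": joint angles; "qvel": joint speeds; "effort": joint torques, N m; "ee_pos": TCP position; "ee_rot": TCP orientation; "force": force on the tool from outside, world axes, zero at the start; "torque": the same for the moment, N m; "gripper_width": finger opening in mm; "gripper_force": force on a finger pad.
Only numpy, scipy, OpenCV 4.12 (cv2) and the standard library are available. Lean on these libraries where they do the work, as an engineer would, in place of code of your own. Each camera call takes 0.05 s, during which the arm holds its last target. There are 200 camera calls.

## Working session

There is one attempt and no reset: what is moved stays moved. The work goes in short steps, Python scripts to look and compute and a shell command to move; the robot and the scene stay as the last step left them, time stands still between calls to the robot, and variables do not carry over. Pictures are saved under pics/ and viewed, at most 10 in all, crops included, and the job is handed in when it is done.

```bash
mkdir -p pics; ls
cat > h.py <<'E'
import numpy as np, cv2
from workcell import state, grab_frame, camera_model
def ray(m,u,v):
    K=np.array([[m['fx'],0,m['cx']],[0,m['fy'],m['cy']],[0,0,1.]])
    p=cv2.undistortPoints(np.array([[[u,v]]],float),K,np.array(m['D'],float))[0,0]
    T=np.array(m['T']); d=T[:3,:3]@np.array([p[0],-p[1],-1.]); return T[:3,3],d/np.linalg.norm(d)
def onz(m,u,v,z):
    o,d=ray(m,u,v); return o+d*(z-o[2])/d[2]
def tri(*obs):
    A=np.zeros((3,3));b=np.zeros(3)
    for m,u,v in obs:
        o,d=ray(m,u,v);P=np.eye(3)-np.outer(d,d);A+=P;b+=P@o
    x=np.linalg.solve(A,b)
    res=[float(np.linalg.norm((np.eye(3)-np.outer(ray(*ob)[1],ray(*ob)[1]))@(x-ray(*ob)[0]))) for ob in obs]
    return x,res
E
python3 - <<'E'
from h import *
for n in("scene","top","wrist"):
    f=grab_frame(n);cv2.imwrite(f'pics/{n}0.png',f)
    m=camera_model(n);print(n,np.round(m['T'],3).tolist(),m['fx'])
print(state()['ee_rot'],state()['force'])
E
```

```text
pics
scene [[-0.144, -0.748, 0.648, 1450.175], [0.989, -0.103, 0.102, 299.832], [-0.01, 0.656, 0.755, 1181.571], [0.0, 0.0, 0.0, 1.0]] 479.57351393723377
top [[-0.012, 0.979, -0.202, 273.959], [-1.0, -0.013, -0.003, 154.116], [-0.005, 0.202, 0.979, 1390.88], [0.0, 0.0, 0.0, 1.0]] 438.8757829656732
wrist [[0.248, -0.936, -0.249, 71.888], [0.969, 0.239, 0.066, 574.472], [-0.002, -0.258, 0.966, 383.854], [0.0, 0.0, 0.0, 1.0]] 346.2035556810654
[-1.79928788e+02 -1.62854558e-03  1.65631033e+02] [0.81920442 0.35188464 0.80726143]
```

View pics/scene0.png

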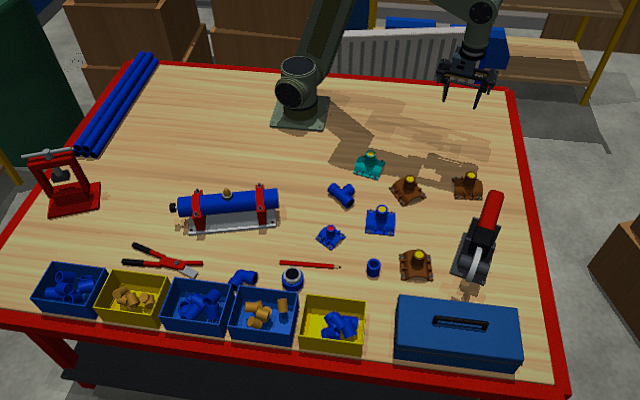

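View pics/top0.png

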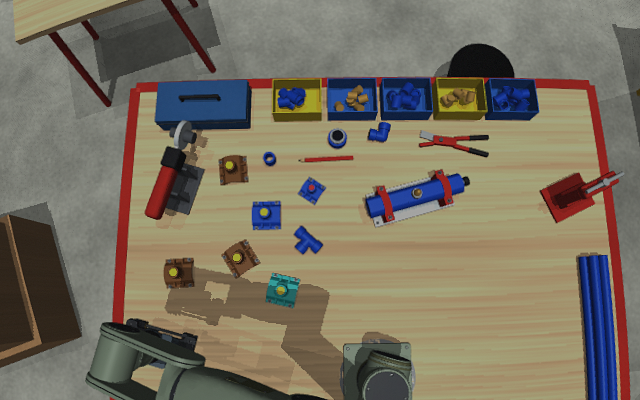

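In both views the blue saddle with the yellow plug is at top (266,214) / scene (380,218). The similar ones are:
- turquoise at top (283,290)
- brown at top (233,168), (240,258) and (179,272)
- the small saddle with the red plug at top (312,188)

Only the first is blue with a yellow plug. The pin is at top (417,193) / scene (227,194). I'll confirm with an enlarged crop and measure both.

Run:
```python
from h import *
t=cv2.imread('pics/top0.png');s=cv2.imread('pics/scene0.png')
c=lambda f,x,y,w,h,k:cv2.resize(f[y:y+h,x:x+w],(w*k,h*k),interpolation=cv2.INTER_CUBIC)
a=c(t,235,180,100,60,4);b=c(s,345,190,100,60,4);d=c(t,360,160,100,60,4);e=c(s,175,175,100,60,4)
cv2.imwrite('pics/crop1.png',np.vstack([np.hstack([a,b]),np.hstack([d,e])]))
mt,ms=camera_model('top'),camera_model('scene')
def blob(f,lo,hi,box):
    x,y,w,h=box;hsv=cv2.cvtColor(f,cv2.COLOR_BGR2HSV);k=np.zeros(f.shape[:2],np.uint8)
    k[y:y+h,x:x+w]=cv2.inRange(hsv,lo,hi)[y:y+h,x:x+w]
    n,l,st,ce=cv2.connectedComponentsWithStats(k);i=1+st[1:,4].argmax();return ce[i],st[i],(l==i)
Y=((20,100,80),(35,255,255));B=((105,120,40),(125,255,255))
pt,st_,_=blob(t,*Y,(245,195,45,40));ps,ss,_=blob(s,*Y,(360,195,40,40))
print('plug',pt,st_,ps,ss,tri((mt,*pt),(ms,*ps)))
W=((12,60,60),(30,255,255))
for nm,f,box in(('t',t,(407,183,20,20)),('s',s,(218,184,20,18))):
    hsv=cv2.cvtColor(f,cv2.COLOR_BGR2HSV);x,y,w,h=box;p=blob(f,*W,box);print('pin',nm,p[0],p[1])
ce,st,l=blob(t,*B,(245,195,45,40));print(ce,st)
pts=np.argwhere(l)[:,::-1].astype(np.float32);print('rect',cv2.minAreaRect(pts))
ce,st,l=blob(t,*B,(355,160,120,70));pts=np.argwhere(l)[:,::-1].astype(np.float32);print(cv2.minAreaRect(pts))
for p in((367,207),(465,182)):print(onz(mt,*p,90))
```

```text
plug [263.46341463 211.63414634] [260 208   8   8  41] [396.92857143 218.11904762] [395 211   5  19  42] (array([508.17385615, 368.62190125,  32.32704755]), [23.247643865429488, 23.24764386542949])
pin t [417.12820513 191.94871795] [414 189   7   7  39]
pin s [227.12105263 188.39473684] [218 184  20  12 190]
[265.97408537 215.4222561 ] [252 201  29  29 656]
rect ((265.677978515625, 215.12777709960938), (27.210651397705078, 27.864013671875), 87.79740142822266)
((416.5043029785156, 194.4154510498047), (19.805648803710938, 54.17112350463867), 74.47589111328125)
[509.2222928   24.79420429  90.        ]
[ 583.18975196 -281.40059671   90.        ]
```

View pics/crop1.png

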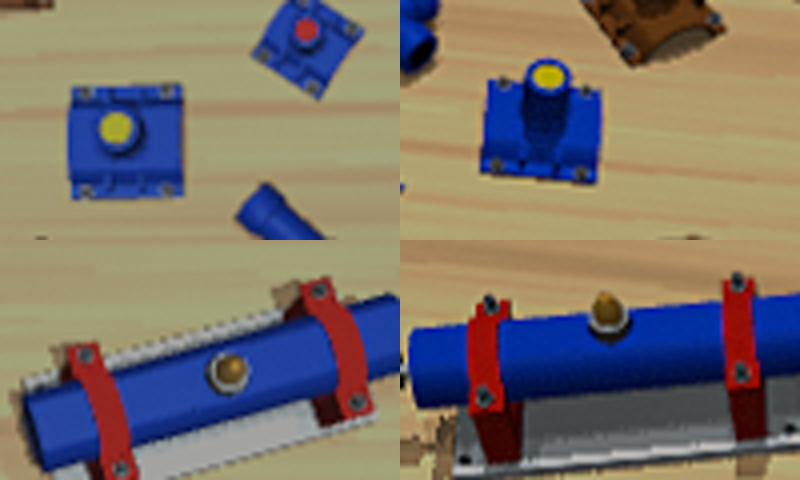

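The crop confirms it: the large blue saddle has its yellow plug at top (264,212) / scene (382,209). The brass pin tip is at about top (418,192) / scene (227,188). The flanges show the saddle's length runs along the image columns, and the pipe is turned roughly 13° from that.

```bash
cat > rel.py <<'E'
from h import *
from scipy.spatial.transform import Rotation as R
def rel(target,yawy=None):
    s=state();r=R.from_euler('xyz',s['ee_rot'],degrees=True);M=r.as_matrix()
    print('tool-axes shift',np.round(M.T@(np.array(target)-s['ee_pos']),1),'tooly yaw',np.round(np.degrees(np.arctan2(M[1,1],M[0,1])),2))
E
python3 - <<'E'
from rel import *
t=cv2.imread('pics/top0.png');s=cv2.imread('pics/scene0.png')
mt,ms=camera_model('top'),camera_model('scene')
print('plug',tri((mt,263.5,211.6),(ms,381.7,209)))
print('tip',tri((mt,418,192),(ms,226.7,188.5)))
# flange bolts (crop px) on top view, z~12
b=[(235+x/4,180+y/4) for x,y in((84,95),(168,90),(86,191),(168,189))]
P=np.array([onz(mt,*p,14)[:2] for p in b]);print(P.round(1),P.mean(0))
for i,j in((0,1),(2,3)):d=P[i]-P[j];print(np.degrees(np.arctan2(d[1],d[0])))
p=tri((mt,263.5,211.6),(ms,381.7,209))[0]
rel([p[0],p[1]-10,230])
E
```

```text
plug (array([503.20449458, 341.20890043,  66.32999685]), [0.9090792855290638, 0.9090792855291133])
tip (array([ 543.68830881, -121.3845462 ,  134.05511029]), [1.5465047690744116, 1.5465047690743903])
[[538.1 372.2]
 [541.4 304.7]
 [460.6 369.3]
 [461.5 304. ]] [500.42234791 337.53725359]
92.73085563776378
90.7931361661593
tool-axes shift [-405.3 -128.9  -16.5] tooly yaw 75.63
```

Units first: shifts go in shares of 50 mm and turns go in shares of 90 degrees. So -44 mm is -0.88, -14 mm is -0.28, -8 degrees / 90 = -0.0889.

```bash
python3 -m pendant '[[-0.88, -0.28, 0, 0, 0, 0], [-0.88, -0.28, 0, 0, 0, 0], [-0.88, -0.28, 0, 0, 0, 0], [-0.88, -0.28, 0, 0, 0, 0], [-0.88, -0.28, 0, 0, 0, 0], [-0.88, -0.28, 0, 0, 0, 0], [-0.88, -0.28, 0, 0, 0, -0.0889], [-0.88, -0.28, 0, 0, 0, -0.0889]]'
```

```text
refused: ROWS must be an object with the rows under "steps". Nothing was moved.
```

The call was refused and nothing moved: it wants an object with the rows under "steps". Same move again in that form.

```bash
python3 -m pendant '{"steps":[[-0.88, -0.28, 0, 0, 0, 0], [-0.88, -0.28, 0, 0, 0, 0], [-0.88, -0.28, 0, 0, 0, 0], [-0.88, -0.28, 0, 0, 0, 0], [-0.88, -0.28, 0, 0, 0, 0], [-0.88, -0.28, 0, 0, 0, 0], [-0.88, -0.28, 0, 0, 0, -0.0889], [-0.88, -0.28, 0, 0, 0, -0.0889]]}' 
python3 -m pendant '{"steps":[[0, 0, 0, 0, 0, 0], [0, 0, 0, 0, 0, 0]]}'
python3 - <<'E'
from rel import *
m=camera_model('wrist');f=grab_frame('wrist');cv2.imwrite('pics/w1.png',f);np.save('w1.npy',m,allow_pickle=True)
rel([503,341,230])
E
```

```text
time_s: 0.95
ee_pos: [459.9, 365.2, 213.9]
ee_rot: [-180.0, -0.0, -178.1]
force: [0.2, 0.8, -0.2]
gripper_width: 91.0
gripper_force: 0.0
time_s: 1.15
ee_pos: [459.3, 366.2, 213.3]
ee_rot: [-180.0, -0.1, -178.6]
force: [-0.2, 0.1, -0.3]
gripper_width: 91.6
gripper_force: 0.0
tool-axes shift [-43.9 -26.9 -16.6] tooly yaw 91.54
```

View pics/w1.png

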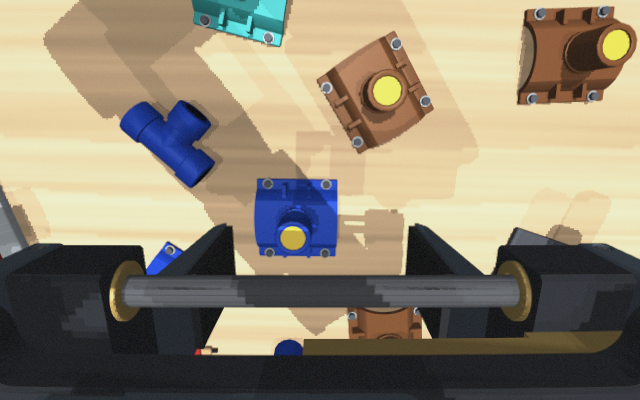

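The blue saddle's plug is at (292,238) and its bolts are at about (267,184), (326,183), (267,252), (328,251). It lies nearly square to the tool.

Run:
```python
from rel import *
m=np.load('w1.npy',allow_pickle=True).item();mt,ms=camera_model('top'),camera_model('scene')
f=cv2.imread('pics/w1.png');hsv=cv2.cvtColor(f,cv2.COLOR_BGR2HSV)
k=np.zeros(f.shape[:2],np.uint8);k[215:260,270:315]=cv2.inRange(hsv,(22,120,120),(36,255,255))[215:260,270:315]
c=max(cv2.findContours(k,0,2)[0],key=cv2.contourArea);e=cv2.fitEllipse(c);print(e)
p,r=tri((m,*e[0]),(mt,263.5,211.6),(ms,381.7,209));print('plug',p,r);print(tri((m,*e[0]),(mt,263.5,211.6)), 'at z70.5',onz(m,*e[0],70.5))
# bolts: refine on grey blobs
g=cv2.inRange(hsv,(0,0,90),(180,90,255))
B=[]
for u,v in((267,184),(326,183),(267,252),(328,251)):
    w=np.argwhere(g[v-6:v+7,u-6:u+7]);q=w.mean(0)[::-1]+[u-6,v-6];B.append(onz(m,*q,14)[:2]);print(q,B[-1].round(1),len(w))
B=np.array(B);print('mean',B.mean(0))
for i,j in((0,1),(2,3),(0,2),(1,3)):d=B[j]-B[i];print(np.degrees(np.arctan2(d[1],d[0])),np.linalg.norm(d))
hb=cv2.inRange(hsv,(108,120,60),(128,255,255));k=np.zeros_like(hb);k[172:262,248:345]=hb[172:262,248:345]
c=max(cv2.findContours(k,0,2)[0],key=cv2.contourArea);print(cv2.minAreaRect(c))
```

```text
((292.39691162109375, 237.95242309570312), (21.763328552246094, 23.911497116088867), 101.94373321533203)
plug [503.7606968  340.67644872  67.44264401] [1.04692648638216, 0.844226392467003, 1.404216896294416]
(array([502.68689594, 339.84356547,  71.20192185]), [0.3369574875453727, 0.3369574875454893]) at z70.5 [503.21775293 340.00693828  70.5       ]
[267.55737705 181.86885246] [460.2 308.4] 61
[325.75206612 182.14876033] [458.9 371.7] 121
[267.67532468 254.24675325] [544.9 307.3] 77
[327.19148936 253.4893617 ] [542.2 375.7] 47
mean [501.56651395 340.78213026]
91.14192906172306 63.271927499580954
92.25571535047175 68.46850960893998
-0.7263596129126918 84.70785041907182
2.8067327847300936 83.36711867617527
((295.5, 217.5), (77.0, 81.0), 90.0)
```

Converted, 40 mm is 0.8, 30 mm is 0.6.

```bash
python3 -m pendant '{"steps":[[-0.42, -0.28, 0.6, 0, 0, 0], [-0.44, -0.27, 0.6, 0, 0, 0], [0, 0, 0.8, 0, 0, 0], [0, 0, 0, 0, 0, 0], [0, 0, 0, 0, 0, 0]]}'; python3 -c "
from rel import *
rel([503,340,36])"
```

```text
time_s: 1.7
ee_pos: [501.5, 341.5, 114.3]
ee_rot: [-180.0, -0.1, -178.3]
force: [-0.0, 0.3, 1.2]
gripper_width: 91.3
gripper_force: 0.0
tool-axes shift [-1.6 -1.5 78.3] tooly yaw 91.71
```

Converted, 25 mm is 0.5, 20 mm is 0.4.

```bash
python3 -m pendant '{"steps":[[-0.03, -0.03, 0.5, 0, 0, 0], [0, 0, 0.5, 0, 0, 0], [0, 0, 0.4, 0, 0, 0], [0, 0, 0.14, 0, 0, 0], [0, 0, 0, 0, 0, 0], [0, 0, 0, 0, 0, 0]]}'; python3 -m pendant '{"steps":[[0, 0, 0, 0, 0, 0], [0, 0, 0, 0, 0, 0], [0, 0, 0, 0, 0, 0], [0, 0, 0, 0, 0, 0], [0, 0, 0, 0, 0, 0], [0, 0, 0, 0, 0, 0], [0, 0, 0, 0, 0, 0]]}' 30 35;  python3 -m pendant '{"steps":[[0, 0, 0, 0, 0, 0], [0, 0, 0, 0, 0, 0], [0, 0, 0, 0, 0, 0]]}'; python3 -c "
from rel import *
rel([503,340,36])"
```

```text
time_s: 2.3
ee_pos: [505.1, 340.3, 39.0]
ee_rot: [179.9, 0.2, -178.3]
force: [0.6, 0.2, 0.2]
gripper_width: 91.2
gripper_force: 0.0
time_s: 3.0
ee_pos: [504.2, 339.1, 36.9]
ee_rot: [180.0, -0.0, -178.4]
force: [-0.1, 1.3, 0.4]
gripper_width: 38.0
gripper_force: 0.5
time_s: 3.3
ee_pos: [504.3, 339.2, 36.9]
ee_rot: [180.0, 0.0, -178.4]
force: [-0.3, -0.0, -0.7]
gripper_width: 35.5
gripper_force: 35.0
tool-axes shift [1.2 0.8 0.9] tooly yaw 91.63
```

Converted, -45 mm is -0.9, -40 mm is -0.8.

```bash
python3 -m pendant '{"steps":[[0, 0, -0.4, 0, 0, 0], [0, 0, -0.8, 0, 0, 0], [0, 0, -0.9, 0, 0, 0], [0, 0, -0.9, 0, 0, 0], [-0.2, -0.5, -0.8, 0, 0, 0], [-0.24, -0.8, -0.4, 0, 0, 0], [-0.24, -0.9, 0, 0, 0, 0], [-0.24, -0.9, 0, 0, 0, 0]]}'; python3 -m pendant '{"steps":[[-0.24, -0.9, 0, 0, 0, -0.0222], [-0.24, -0.9, 0, 0, 0, -0.0222], [-0.24, -0.9, 0, 0, 0, -0.0222], [-0.24, -0.9, 0, 0, 0, -0.0222], [-0.24, -0.8, 0, 0, 0, -0.0222], [-0.24, -0.5, 0, 0, 0, -0.0222], [0, 0, 0, 0, 0, 0], [0, 0, 0, 0, 0, 0]]}'; python3 -m pendant '{"steps":[[0, 0, 0, 0, 0, 0], [0, 0, 0, 0, 0, 0]]}'
python3 - <<'E'
from rel import *
m=camera_model('wrist');f=grab_frame('wrist');cv2.imwrite('pics/w2.png',f);np.save('w2.npy',m,allow_pickle=True)
rel([543,-121,240])
E
```

```text
time_s: 4.1
ee_pos: [555.0, 184.2, 247.9]
ee_rot: [180.0, 0.1, -178.3]
force: [0.6, -0.5, -2.1]
gripper_width: 35.5
gripper_force: 35.0
time_s: 4.9
ee_pos: [651.9, -49.6, 246.2]
ee_rot: [179.9, -0.1, -166.5]
force: [0.3, 0.7, -0.6]
gripper_width: 35.5
gripper_force: 35.0
time_s: 5.1
ee_pos: [651.7, -48.2, 247.1]
ee_rot: [180.0, -0.0, -166.3]
force: [-0.8, -0.6, -1.3]
gripper_width: 35.0
gripper_force: 35.0
tool-axes shift [123.  -44.9   7.2] tooly yaw 103.71
```

View pics/w2.png

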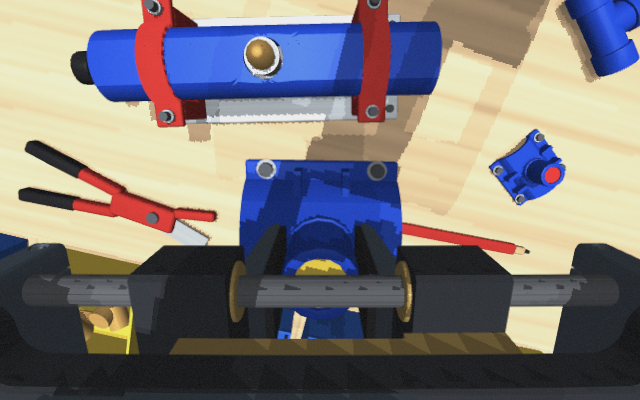

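The held saddle's near flange bolts are at (266,170) and (377,171). The pipe spans about (90–440, 22–100), and the brass pin tip is at (260,52) on its white ring. I'll take a second view from the side to triangulate.

Converted, -40 mm is -0.8, -30 mm is -0.6.

```bash
python3 -m pendant '{"steps":[[0, -0.6, 0, 0, 0, 0], [0, -0.8, 0, 0, 0, 0], [0.4, -0.4, 0, 0, 0, 0], [0.2, 0, 0, 0, 0, 0], [0, 0, 0, 0, 0, 0], [0, 0, 0, 0, 0, 0], [0, 0, 0, 0, 0, 0]]}'
cat > pin.py <<'E'
from rel import *
def meas(f,m,box,pbox):
    hsv=cv2.cvtColor(f,cv2.COLOR_BGR2HSV);x,y,w,h=box
    out={}
    k=np.zeros(f.shape[:2],np.uint8);k[y:y+h,x:x+w]=cv2.inRange(hsv,(10,90,40),(30,255,255))[y:y+h,x:x+w]
    c=max(cv2.findContours(k,0,2)[0],key=cv2.contourArea);out['brass']=cv2.fitEllipse(c)
    k=np.zeros(f.shape[:2],np.uint8);k[y:y+h,x:x+w]=255-cv2.inRange(hsv,(100,110,30),(130,255,255))[y:y+h,x:x+w]
    c=max(cv2.findContours(k,0,2)[0],key=cv2.contourArea);out['ring']=cv2.fitEllipse(cv2.convexHull(c))
    # pipe edges: first/last blue row per column
    b=cv2.inRange(hsv,(100,110,30),(130,255,255));x0,x1,y0,y1=pbox
    ns=[]
    for side in(0,1):
        pts=[]
        for u in range(x0,x1):
            r=np.flatnonzero(b[y0:y1,u])
            if len(r)>20:pts.append((u,y0+(r[0]-.5 if side==0 else r[-1]+.5)))
        pts=np.array(pts);
        for _ in range(4):
            a=np.polyfit(pts[:,0],pts[:,1],1);e=np.abs(np.polyval(a,pts[:,0])-pts[:,1]);pts=pts[e<max(1,2*np.median(e))]
        D=np.array([ray(m,*p)[1] for p in pts]);n=np.linalg.svd(D)[2][2];n*=np.sign(n[0]);ns.append(n);out[f'n{side}']=len(pts)
    d=np.cross(*ns);d/=np.linalg.norm(d);out['pipe_yaw']=np.degrees(np.arctan2(d[1],d[0]))%180;out['dz']=d[2]
    n=ns[0]/np.linalg.norm(ns[0])+ns[1];out['bis']=(n/np.linalg.norm(n))
    # distance camera->axis from tangent angle
    half=np.arccos(np.clip(ns[0]@ns[1],-1,1))/2;out['axdist']=31.5/np.sin(half)
    v=np.cross(d,out['bis']);v*=-np.sign(v[2]);out['axpt']=np.array(m['T'])[:3,3]+v/np.linalg.norm(v)*out['axdist'];out['d']=d
    return out
E
python3 - <<'E'
from pin import *
m=camera_model('wrist');f=grab_frame('wrist');cv2.imwrite('pics/w3.png',f);np.save('w3.npy',m,allow_pickle=True)
rel([543,-121,240])
m2=np.load('w2.npy',allow_pickle=True).item();f2=cv2.imread('pics/w2.png')
o=meas(f2,m2,(238,32,50,48),(190,340,12,112))
for a in o.items():print(a)
E
```

```text
time_s: 5.85
ee_pos: [644.8, -142.5, 247.3]
ee_rot: [180.0, 0.1, -166.3]
force: [0.3, 0.3, -0.7]
gripper_width: 35.1
gripper_force: 35.0
tool-axes shift [93.7 45.2  7.1] tooly yaw 103.72
('brass', ((259.68878173828125, 54.10034942626953), (25.654020309448242, 29.49200439453125), 149.3240966796875))
('ring', ((262.93804931640625, 57.01129913330078), (38.76875305175781, 43.139686584472656), 154.61367797851562))
('n0', 150)
('n1', 150)
('pipe_yaw', np.float64(105.19465773295937))
('dz', np.float64(0.040162448699869555))
('bis', array([ 0.95766427,  0.25449002, -0.13458818]))
('axdist', np.float64(352.16090707675846))
('axpt', array([538.67126171, -91.96118105,  69.01018913]))
('d', array([ 0.26188773, -0.96426231,  0.04016245]))
```

View pics/w3.png

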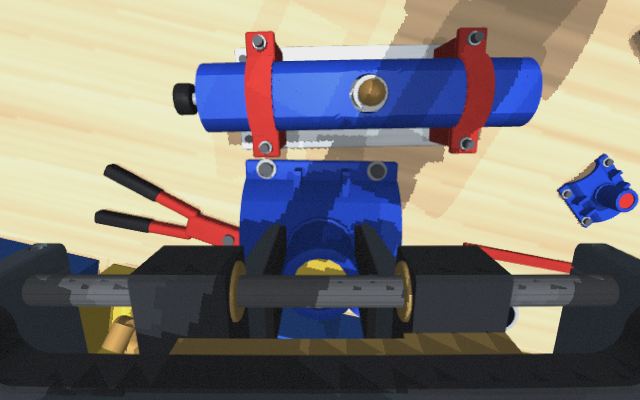

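Here the pin is at (371,92), with the pipe edges at about rows 62 and 128. The saddle hasn't moved in the grip: its bolts are still at (266,170) and (377,171).

Run:
```python
from pin import *
M=[np.load(f'w{i}.npy',allow_pickle=True).item() for i in(2,3)];F=[cv2.imread(f'pics/w{i}.png') for i in(2,3)]
o=[meas(F[0],M[0],(238,32,50,48),(190,340,12,112)),meas(F[1],M[1],(346,68,50,48),(290,440,46,140))]
for x in o:print({k:np.round(x[k],3) if k not in('brass','ring') else np.round(x[k][0],1) for k in('brass','ring','pipe_yaw','dz','axpt')})
for k in('brass','ring'):print(k,tri(*[(m,*x[k][0]) for m,x in zip(M,o)]))
R3=tri(*[(m,*x['ring'][0]) for m,x in zip(M,o)])[0]
for m,x in zip(M,o):print('at115',onz(m,*x['ring'][0],112),'brass at 124',onz(m,*x['brass'][0],122))
# lines: yaw from both edges assuming level (edge planes cut with z=75)
# saddle in hand: bolts and near flange edge
s=state();z=s['ee_pos'][2]-36+14
for f,m in zip(F,M):
    g=cv2.cvtColor(f,cv2.COLOR_BGR2GRAY);hs=cv2.cvtColor(f,cv2.COLOR_BGR2HSV);k=cv2.inRange(hs,(0,0,90),(180,90,255))
    B=[]
    for u,v in((266,170),(377,171)):
        w=np.argwhere(k[v-8:v+9,u-9:u+10]);B.append(onz(m,*(w.mean(0)[::-1]+[u-9,v-8]),z))
    d=B[1]-B[0];Rm=R.from_euler('xyz',s['ee_rot'],degrees=True).as_matrix()
    print('bolts',np.degrees(np.arctan2(d[1],d[0])),np.linalg.norm(d))
    hb=cv2.inRange(hs,(108,100,40),(130,255,255));
    e=[(u,150+np.flatnonzero(hb[150:200,u])[0]-.5) for u in range(285,360)]
    P=np.array([onz(m,*q,z-6) for q in e]);a=np.polyfit(P[:,1],P[:,0],1);print('flange edge yaw',90-np.degrees(np.arctan(a[0])))
# edge position in tool frame (current view)
T=np.array(M[1]['T']);P=(P-s['ee_pos'])@Rm;print('edge toolframe x',P[:,0].mean(),'bolt mid tool',((np.array(B).mean(0)-s['ee_pos'])@Rm))
```

```text
{'brass': array([259.7,  54.1]), 'ring': array([262.9,  57. ]), 'pipe_yaw': np.float64(105.195), 'dz': np.float64(0.04), 'axpt': array([538.671, -91.961,  69.01 ])}
{'brass': array([371.5,  91.8]), 'ring': array([368.6,  93. ]), 'pipe_yaw': np.float64(104.803), 'dz': np.float64(0.006), 'axpt': array([ 558.987, -166.435,   70.801])}
brass (array([ 547.94901123, -123.46499172,  121.41259553]), [0.11040563493884716, 0.1104056349386474])
ring (array([ 547.90669264, -123.5488478 ,  104.94468184]), [0.05215791108570451, 0.05215791108583242])
at115 [ 548.59708685 -122.2475847   112.        ] brass at 124 [ 548.12464467 -123.35705574  122.        ]
at115 [ 548.53783273 -124.38433344  112.        ] brass at 124 [ 547.88960804 -123.52885053  122.        ]
bolts 103.46841378029097 61.57326112608434
flange edge yaw 103.1574073885262
bolts 103.42248064888194 61.75296038256919
flange edge yaw 103.22593533480405
edge toolframe x 46.5955789597349 bolt mid tool [42.19658969  0.08673638 21.97176676]
```

The pin axis is at (547.9, -123.5), agreed by the brass, ring and pipe axis. The pipe's yaw is 104.9° and the saddle's is about 103.4°, so I need +1.5° (tool rz -1.5). The saddle's centre is about +0.6 mm along tool x from the TCP.

Converted, 40 mm is 0.8, 30 mm is 0.6, -1.5 degrees / 90 = -0.0167.

```bash
python3 -m pendant '{"steps":[[0.4, 0.2, 0, 0, 0, -0.0167], [0.8, 0.4, 0, 0, 0, 0], [0.6, 0.34, 0, 0, 0, 0], [0.08, 0, 0.4, 0, 0, 0], [0, 0, 0.6, 0, 0, 0], [0, 0, 0.4, 0, 0, 0], [0, 0, 0, 0, 0, 0], [0, 0, 0, 0, 0, 0]]}'; python3 -m pendant '{"steps":[[0, 0, 0, 0, 0, 0], [0, 0, 0, 0, 0, 0]]}'; python3 -c "
from rel import *
rel([548.5,-123.4,170])"
```

```text
time_s: 6.7
ee_pos: [542.1, -122.1, 177.4]
ee_rot: [-180.0, 0.0, -164.8]
force: [-0.3, 0.3, -0.9]
gripper_width: 35.1
gripper_force: 35.0
time_s: 6.9
ee_pos: [542.4, -122.6, 178.3]
ee_rot: [-179.9, 0.1, -164.9]
force: [-0.4, -0.1, -2.0]
gripper_width: 35.3
gripper_force: 35.0
tool-axes shift [-5.7 -2.4  8.3] tooly yaw 105.14
```

Converted, 10 mm is 0.2, -5.7 mm is -0.114.

```bash
python3 -m pendant '{"steps":[[-0.114, -0.048, 0, 0, 0, 0], [0, 0, 0.2, 0, 0, 0], [0, 0, 0, 0, 0, 0], [0, 0, 0, 0, 0, 0], [0, 0, 0, 0, 0, 0]]}'
python3 - <<'E'
from rel import *
rel([548.5,-123.4,160]);print(state()['force'])
f=grab_frame('scene')[140:240,160:300];g=grab_frame('top')[150:230,360:480]
cv2.imwrite('pics/chk1.png',np.hstack([cv2.resize(f,(400,286),interpolation=2),cv2.resize(g,(400,286),interpolation=2)]))
E
```

```text
time_s: 7.4
ee_pos: [547.5, -123.4, 166.8]
ee_rot: [180.0, -0.0, -164.9]
force: [1.0, 0.3, -1.4]
gripper_width: 35.1
gripper_force: 35.0
tool-axes shift [-1.  -0.3  6.8] tooly yaw 105.12
[ 0.98019357  0.31482703 -1.35677721]
```

View pics/chk1.png

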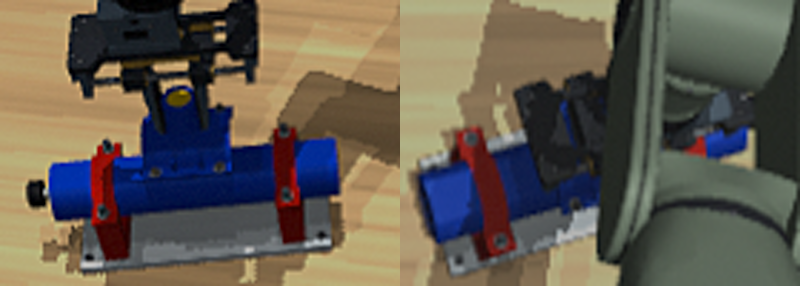

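The saddle is square above the pipe, midway between the clamps. In the left panel its flange bolts are at about (155,173) and (218,167). Next I'll lower it slowly while watching the force.

Converted, 6 mm is 0.12, -1 mm is -0.02.

```bash
python3 -m pendant '{"steps":[[-0.02, 0, 0.12, 0, 0, 0], [0, 0, 0.12, 0, 0, 0], [0, 0, 0.12, 0, 0, 0], [0, 0, 0, 0, 0, 0], [0, 0, 0, 0, 0, 0]]}'; python3 -m pendant '{"steps":[[0, 0, 0.1, 0, 0, 0], [0, 0, 0.1, 0, 0, 0], [0, 0, 0, 0, 0, 0], [0, 0, 0, 0, 0, 0]]}'; python3 -c "
from rel import *
rel([548.5,-123.4,132]);print(state()['force'],state()['torque'])"
```

```text
time_s: 8.0
ee_pos: [548.4, -123.0, 148.6]
ee_rot: [180.0, -0.0, -164.9]
force: [0.0, 0.3, -0.9]
gripper_width: 35.3
gripper_force: 35.0
time_s: 8.4
ee_pos: [548.5, -123.0, 138.7]
ee_rot: [180.0, -0.0, -164.9]
force: [0.3, -0.1, -1.4]
gripper_width: 35.3
gripper_force: 35.0
tool-axes shift [ 0.  -0.4  6.7] tooly yaw 105.13
[ 0.34213114 -0.07119975 -1.4314247 ] [ 0.06458867  0.02391072 -0.00858839]
```

The nose is inside the bore with no side force. I'll raise the grip and press on.

Converted, 4 mm is 0.08.

```bash
python3 -m pendant '{"steps":[[0, 0, 0.08, 0, 0, 0], [0, 0, 0.08, 0, 0, 0], [0, 0, 0, 0, 0, 0], [0, 0, 0, 0, 0, 0]]}' - 50; python3 -m pendant '{"steps":[[0, 0, 0.08, 0, 0, 0], [0, 0, 0.06, 0, 0, 0], [0, 0, 0, 0, 0, 0], [0, 0, 0, 0, 0, 0]]}'; python3 -c "
from rel import *
rel([548.5,-123.4,120]);print(state()['force'],state()['torque'])"
```

```text
time_s: 8.8
ee_pos: [548.8, -123.1, 131.6]
ee_rot: [-180.0, 0.1, -164.9]
force: [-0.7, 1.5, 3.6]
gripper_width: 34.9
gripper_force: 50.0
time_s: 9.2
ee_pos: [548.9, -123.1, 125.0]
ee_rot: [-180.0, 0.1, -164.9]
force: [-1.5, 0.3, 6.5]
gripper_width: 35.4
gripper_force: 50.0
tool-axes shift [ 0.4 -0.2  5. ] tooly yaw 105.13
[-1.47814837  0.33196537  6.51464672] [ 0.08211755  0.27924051 -0.01083378]
```

The shoulder contact came at about 131.5 mm and the spring is now loading as expected. I'll go on in small steps to the stop.

Converted, 2 mm is 0.04.

```bash
python3 -m pendant '{"steps":[[0, 0, 0.04, 0, 0, 0], [0, 0, 0.04, 0, 0, 0], [0, 0, 0, 0, 0, 0], [0, 0, 0, 0, 0, 0], [0, 0, 0, 0, 0, 0]]}'; python3 -m pendant '{"steps":[[0, 0, 0.02, 0, 0, 0], [0, 0, 0, 0, 0, 0], [0, 0, 0, 0, 0, 0]]}'; python3 -c "
from rel import *
rel([548.5,-123.4,120]);print(state()['force'],state()['torque'])"
```

```text
time_s: 9.7
ee_pos: [548.9, -123.2, 121.3]
ee_rot: [-180.0, 0.1, -164.9]
force: [-1.1, 0.3, 8.4]
gripper_width: 35.2
gripper_force: 50.0
time_s: 10.0
ee_pos: [548.9, -123.2, 120.4]
ee_rot: [-180.0, 0.1, -164.9]
force: [-1.0, 0.6, 8.2]
gripper_width: 35.0
gripper_force: 50.0
tool-axes shift [ 0.5 -0.1  0.4] tooly yaw 105.13
[-1.03035889  0.62716924  8.21550224] [0.19970653 0.39083229 0.02162548]
```

Converted, 0.7 mm is 0.014.

```bash
python3 -m pendant '{"steps":[[0, 0, 0.014, 0, 0, 0], [0, 0, 0, 0, 0, 0], [0, 0, 0, 0, 0, 0]]}'; python3 -m pendant '{"steps":[[0, 0, 0.014, 0, 0, 0], [0, 0, 0, 0, 0, 0], [0, 0, 0, 0, 0, 0]]}'; python3 -c "
from workcell import *
print(state()['force'],state()['torque'])"
```

```text
time_s: 10.3
ee_pos: [549.0, -123.1, 120.2]
ee_rot: [-180.0, 0.1, -164.9]
force: [-2.3, 0.5, 11.2]
gripper_width: 35.4
gripper_force: 50.0
time_s: 10.6
ee_pos: [549.1, -123.2, 120.1]
ee_rot: [-179.9, 0.1, -164.9]
force: [-3.8, 0.6, 15.0]
gripper_width: 35.4
gripper_force: 50.0
[-3.84884407  0.55496874 14.99639989] [0.30320701 0.7251932  0.04743859]
```

The stop is reached at z≈120.1, where the force rises with no more travel. There's a small side force across the pipe, so I'll relieve it and firm up the press.

Converted, 0.7 mm is 0.014.

```bash
python3 -m pendant '{"steps":[[0.014, 0, 0, 0, 0, 0], [0, 0, 0, 0, 0, 0], [0, 0, 0, 0, 0, 0]]}'; python3 -c "
from workcell import *
print(state()['torque'])";python3 -m pendant '{"steps":[[0.008, 0, 0.02, 0, 0, 0], [0, 0, 0, 0, 0, 0], [0, 0, 0, 0, 0, 0]]}'; python3 -c "
from workcell import *
print(state()['force'],state()['torque'])"
```

```text
time_s: 10.9
ee_pos: [549.0, -123.2, 120.1]
ee_rot: [-179.9, 0.2, -164.9]
force: [-2.0, 1.6, 13.0]
gripper_width: 35.0
gripper_force: 50.0
[0.39487212 0.50358594 0.09435297]
time_s: 11.2
ee_pos: [549.1, -123.2, 120.0]
ee_rot: [-179.9, 0.3, -164.9]
force: [-2.1, 2.2, 17.8]
gripper_width: 35.1
gripper_force: 50.0
[-2.08508489  2.15172893 17.78001406] [0.65526276 0.61203632 0.11318205]
```

Run:
```python
from rel import *
f=grab_frame('scene')[150:235,160:300];cv2.imwrite('pics/chk2.png',cv2.resize(f,(784,476),interpolation=2))
w=grab_frame('wrist');cv2.imwrite('pics/w4.png',w)
```

```text
(no output)
```

View pics/chk2.png

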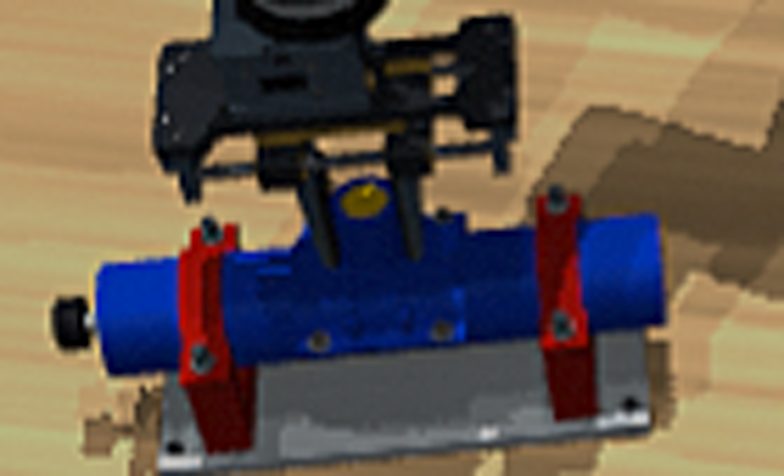

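View pics/w4.png

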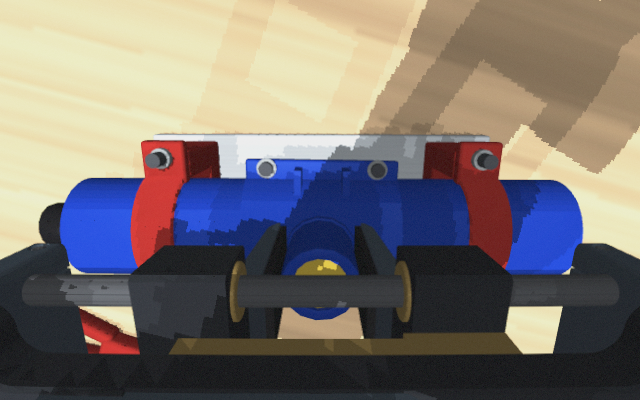

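Both views show the saddle astride the pipe, parallel to it and centred between the clamps. The flange bolts are still at wrist pixels (266,169) and (377,170), so it hasn't slipped in the grip. I'll press slightly firmer, let it settle and hand in.

Converted, 0.8 mm is 0.016.

```bash
python3 -m pendant '{"steps":[[0, 0, 0.016, 0, 0, 0], [0, 0, 0, 0, 0, 0], [0, 0, 0, 0, 0, 0], [0, 0, 0, 0, 0, 0], [0, 0, 0, 0, 0, 0]]}' && python3 -c "
from workcell import *
print(state()['force']);print(job_done())"
```

```text
time_s: 11.8
ee_pos: [549.2, -123.2, 119.9]
ee_rot: [-179.9, 0.3, -164.9]
force: [-2.5, 1.6, 21.7]
gripper_width: 35.4
gripper_force: 50.0
[-2.53321677  1.59297039 21.71182304]
the job is handed in; nothing more can be done
None
```

The large blue saddle is astride the pipe with the pin in its bore, still held pressed home at about 22 N; the job was handed in at about 12 s, nothing else on the bench was handled, and no verdict came back.

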